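Put the edge-bander set-up parts back on their shadow pads

ROBOT

A 7-joint arm with a two-finger parallel gripper is mounted at the origin on the work surface. World frame = base frame: x ahead of the robot, y to its left, z up, the work surface at z = 0. Lengths are in m, angles in rad, forces in N, time in s.
With the tool pointing down it reaches from about 0.4 to 0.9 m from the base axis. Payload 5.6 kg.
Tool frame: the origin (TCP) lies at the centre of the arm's flange, where the gripper is bolted on; the fingertips stand 190 mm ahead of it and the grasp point (between the pads) lies 171 mm ahead of it (arm.finger_overhang is the distance from the TCP to the fingertips, in m); z points along the fingers, y is the line along which they close (so a half turn about z gives the same grasp; the last joint's range is limited). The gripper opens to 92 mm and grips with 3 to 60 N. Pads are 20 mm wide; open, the fingers measure 128 mm over their backs; the gripper's body (75 mm by 189 mm) begins 69 mm behind the grasp point.
Start: joints at [1.205, 0.468, -0.012, 1.603, 0.006, 1.071, -0.056], TCP at [0.206, -0.616, 0.405] pointing down, gripper open.
Joint ranges: [-2.53, 2.53], [-0.31, 2.02], [-1.57, 1.55], [0.28, 2.44], [-1.29, 4.43], [0.15, 1.84], [-2.92, 2.92]. Speed limits (rad/s): [2.57, 2.57, 3.14, 3.14, 3.14, 3.14, 3.14].

INTERFACE

Orientations are given as a rotation vector (axis times angle).
In Python, from station import state, viewer, arm, spotter gives the robot as it stands.
- The arm moves only by the tool step_arm, never from a script. Its argument "plan" is a list of rows, each an object of numbers: "x", "y", "z": the shift along the world's x, y, z scaled (see below); "rx", "ry", "rz": the turn, a rotation vector about the world's x, y, z scaled (see below). In form: [{"x": .., "y": .., "z": .., "rx": .., "ry": .., "rz": ..}, ...]. A call has 1 to 10 rows; each row is the pose to reach, as a shift and turn from the pose commanded when the call began; what a row does not reach only later rows make up. The controller multiplies each number of a shift by 150 mm and each number of a turn by 2 rad. A row lasts 1/8 s, in which the tool goes at most 62.5 mm and 10.7 degrees, less where a joint would pass 70% of its speed; a pose out of reach is approached as far as the arm can. A call with a number of a shift or a turn outside -1 to 1 is refused whole. A call with a gripper value outside its range is refused whole. "jaw" is the closure, from 0 (fully open) to 1 (shut), set as the call begins (left out, the last holds). The fingers move at their own pace and stop on an object; "force" is the grip in N (left out, the last holds). Time passes only in rows, so rows that repeat a pose let the fingers close. It gives the time, the measured TCP pose, the force, the opening and the grip force at its end, in the units of the state.
- state(): the state, without advancing time (a new reading comes with each control period).
- viewer.read_camera(name): name is "side" or "top"; returns the picture (480x640x3 uint8, red, green, blue); there is no depth.
- viewer.camera_params(name): a dict with "fx", "fy", "cx", "cy" (pixels), "world_from_camera" (4x4, takes a point from camera to world coordinates). Camera axes: x right, y down, z forward; pixel columns grow to the right and rows downward; lengths in m; the calibration is good to about 2 mm. A picture is of the moment at which its call begins. camera_params takes no time and is no camera call.
- arm.hand_in(): hands the job in; it is judged then, once.
Trained networks look in the newest picture that a camera, given by its name, has taken for a name from the list of things; names that differ only in an ending like _2 or _b are one class to them, and where a whole thing is asked for, a point or a joint stands for the part that bears it (a point fixed in the world has none). Each returns a list of dicts, best first, with "score" (0 to 1); they miss things now and then, are a little off and sometimes report something else, mostly with a low value. They report only what shows in the picture. A call takes as long as a camera call. They do not tell look-alikes from the thing itself.
- spotter.spot_in(camera, target): "extent" ([left, top, width, height] in pixels, round what is visible of it).
- spotter.outline_of(camera, target): "region" (480x640 bool, what is visible of it) and "extent" ([left, top, width, height] in pixels, round what is visible of it).
- spotter.spot_point(camera, target): "at" ([column, row] in pixels: a listed point, or the origin of a listed thing).
The state is a dict: "time": time; "q": joint angles; "dq": joint speeds; "effort": joint torques, N m; "eef_pos": TCP position; "ee_rot": TCP orientation; "force": force on the tool from outside, world axes, zero at the start; "moment": the same for the moment, N m; "gripper_width": finger opening in m; "gripper_force": force on a finger pad.
Only numpy, scipy, OpenCV 4.12 (cv2) and the standard library are available. Lean on these libraries where they do the work, as an engineer would, in place of code of your own. Each camera call takes 0.05 s, during which the arm holds its last target. There are 200 camera calls.

TASK

The set-up parts of the edge-banding machine lie scattered on its bed: a long and a short spanner, a toothed cutter head and an orange pressure roller. Lay each one flat on the black foam pad whose yellow silhouette matches it, covering the silhouette (a spanner may lie either way round), and let go of it. Lower them gently onto the pads, none is to be dropped or thrown down, and leave the small jar with the red cap standing where it is.

Things in the scene. Friction and masses are not known exactly. Their poses are not given: they have to be found in the camera images.
- long_spanner: Double open-ended bare steel spanner, the longer of the two, lying flat: 146 mm long, 10 mm thick, shaft 18 mm wide, fork jaws 34 mm wide at both ends, looks the same after a half turn. About 200 g. Loose. Origin at the middle of its underside; its y axis runs along its length, z up.
- short_spanner: Double open-ended bare steel spanner, the shorter of the two, lying flat: 100 mm long, 10 mm thick, shaft 14 mm wide, fork jaws 26 mm wide at both ends, looks the same after a half turn. About 100 g. Loose. Origin at the middle of its underside; its y axis runs along its length, z up.
- cutter_head: Toothed cutter head lying flat: teal disc 54 mm across and 14 mm thick with four steel cutting teeth round it (66 mm across the tips), and on top of it a round bare aluminium hub 30 mm across, from 14 to 36 mm above the underside, by which it is gripped. About 250 g. Loose. Origin at the centre of its underside, z up; which way it is turned about z does not matter.
- roller: Pressure roller, a plain orange cylinder standing on its flat end: 46 mm across, 30 mm high, small steel hub face on top. About 150 g. Loose. Origin at the centre of its underside, z up; which way it is turned about z does not matter.
- pad_long: Fixed flat black foam pad, 60 by 160 mm and 4 mm thick, with a flush yellow silhouette of the long spanner (146 mm long), centred on the pad. Origin at the centre of its underside, on the bed, so the pad's top is 4 mm above it; z up. The silhouette's length runs along its y axis.
- pad_short: Fixed flat black foam pad, 54 by 124 mm and 4 mm thick, with a flush yellow silhouette of the short spanner (100 mm long), centred on the pad. Origin at the centre of its underside, on the bed, so the pad's top is 4 mm above it; z up. The silhouette's length runs along its y axis.
- pad_cutter: Fixed flat black foam pad, 84 by 84 mm and 4 mm thick, with a flush yellow silhouette of the cutter head (a disc with four teeth, 66 mm across the tips), centred on the pad. Origin at the centre of its underside, on the bed, so the pad's top is 4 mm above it; z up.
- pad_roller: Fixed flat black foam pad, 84 by 84 mm and 4 mm thick, with a flush yellow silhouette of the roller (a plain disc 46 mm across), centred on the pad. Origin at the centre of its underside, on the bed, so the pad's top is 4 mm above it; z up.
- jar: Bystander: small closed jar with a red cap, 38 mm across and 55 mm high, standing loose among the parts. Not to be shifted or knocked over. Origin at the centre of its underside, z up.
Not all that is in view belongs to the job. What is shaped like the long_spanner but brown is not meant.

How it is judged:
By the outcome, as a careful person would: the job done as asked, in the order asked, and still so for the second after the job is handed in, with the robot touching nothing.
It also fails if it takes over 99 s, if anything falls off the work surface, if the arm or the gripper's body presses on something with over 40 N, if the wrist force passes 120 N, or if a joint passes its speed limit or range.

## Working session

There is one attempt and no reset: what is moved stays moved. The work goes in short steps, Python scripts to look and compute and a tool call to move; the robot and the scene stay as the last step left them, time stands still between calls to the robot, and variables do not carry over. Pictures are saved under pics/ and viewed, at most 14 in all, crops included, and the job is handed in when it is done.

Besides the shell and the picture viewer there is one more tool, called after "Request:" as name(argument=value, ...) on one line, values as JSON. step_arm: Moves the arm, as the interface text tells. Its arguments: {"type":"object","properties":{"plan":{"type":"array"},"jaw":{"type":"number"},"force":{"type":"number"}},"required":["plan"]}

```bash
ls && mkdir -p pics && python3 - <<'E'
from station import state, viewer, arm, spotter
import cv2
for n in ("top","side"):
    im=viewer.read_camera(n); cv2.imwrite(f"pics/{n}0.png",im[:,:,::-1])
    p=viewer.camera_params(n); print(n,p)
print(state(), arm.finger_overhang)
E
```

```text
pics
top {'fx': 568.7930758057281, 'fy': 568.7930758057281, 'cx': 313.70849816623684, 'cy': 227.48745344645255, 'world_from_camera': array([[ 0.01263765, -0.99296236,  0.11775415,  0.29881644],
       [-0.99985303, -0.01391327, -0.01001719,  0.10547944],
       [ 0.01158504, -0.11761025, -0.99299225,  1.25571118],
       [ 0.        ,  0.        ,  0.        ,  1.        ]])}
side {'fx': 539.2166913691564, 'fy': 539.2166913691564, 'cx': 324.9732843704217, 'cy': 233.7274774403946, 'world_from_camera': array([[-0.89916369, -0.20707213,  0.38552017, -0.00724581],
       [-0.43757025,  0.43766694, -0.7854807 ,  1.08974283],
       [-0.00607827, -0.87496788, -0.48414282,  0.63080107],
       [ 0.        ,  0.        ,  0.        ,  1.        ]])}
{'time': 0.1, 'q': array([ 1.20498492,  0.46827785, -0.01158057,  1.60350198,  0.00601155,
        1.07139969, -0.05630643]), 'dq': array([-2.46859165e-04, -2.24383810e-03,  6.68130861e-04, -1.16813677e-03,
       -9.60992880e-05,  5.31384708e-04,  7.55805770e-04]), 'effort': array([ 1.28412514e-03, -5.21651173e+01, -1.24140421e-02, -2.44368929e+01,
       -5.68542152e-02,  1.42005767e-02,  2.35386767e-05]), 'eef_pos': array([ 0.20607816, -0.61624029,  0.4038549 ]), 'ee_rot': array([-3.09929459e+00, -5.04497878e-01,  5.97004799e-04]), 'force': array([0.34563273, 0.11880643, 0.2339976 ]), 'moment': array([-0.00221935,  0.01499299, -0.00510645]), 'gripper_force': 0.0, 'gripper_width': 0.09185083693645783} 0.1901
```

View pics/top0.png

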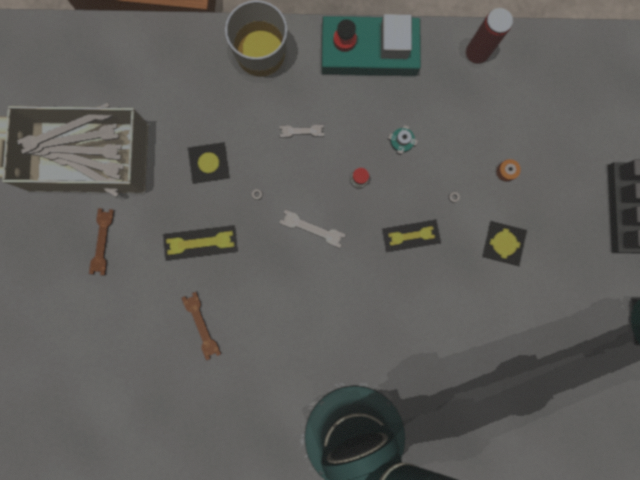

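View pics/side0.png

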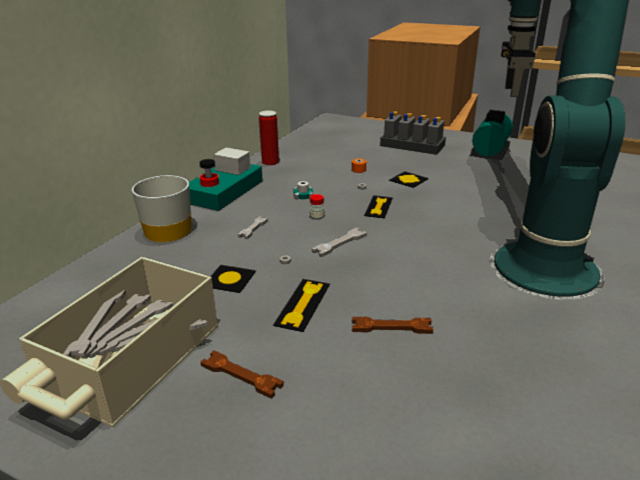

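Top view candidates:
- **Long spanner:** bare steel at (312,228). The look-alikes are brown ones at (101,242) and (201,326), and grey ones in the box around (75,150).
- **Short spanner:** steel at (302,131).
- **Cutter:** teal at (403,139). The teal device at (370,45) is a distractor.
- **Roller:** orange at (509,170). The red can at (490,35) is a distractor, and so are the washers at (257,194) and (454,197).
- **Jar:** (361,177).
- **Pads:** long (200,243), short (411,236), cutter (505,243), roller (208,163).

In the side view the same steel long spanner is at (340,241), short (253,227), cutter (303,189) and roller (359,165).

```bash
cat > h.py <<'E'
from station import state, viewer, arm, spotter
import numpy as np, cv2
from scipy.spatial.transform import Rotation as R
def ray(cam,uv):
    p=viewer.camera_params(cam);T=p["world_from_camera"];uv=np.atleast_2d(uv).astype(float)
    d=np.c_[(uv[:,0]-p["cx"])/p["fx"],(uv[:,1]-p["cy"])/p["fy"],np.ones(len(uv))]@T[:3,:3].T
    return T[:3,3],d
def onplane(cam,uv,z):
    o,d=ray(cam,uv);return o+d*((z-o[2])/d[:,2])[:,None]
def tri(a,b):
    oa,da=ray("top",a);ob,db=ray("side",b);da,db=da[0],db[0]
    s,t=np.linalg.lstsq(np.c_[da,-db],ob-oa,rcond=None)[0]
    A,B=oa+s*da,ob+t*db;return (A+B)/2,np.linalg.norm(A-B)
def project(cam,P):
    p=viewer.camera_params(cam);q=(np.atleast_2d(P)-p["world_from_camera"][:3,3])@p["world_from_camera"][:3,:3]
    return np.c_[q[:,0]/q[:,2]*p["fx"]+p["cx"],q[:,1]/q[:,2]*p["fy"]+p["cy"]]
def axis(cam,region,z):
    v,u=np.nonzero(region);P=onplane(cam,np.c_[u,v],z)[:,:2]
    (c,s,a)=cv2.minAreaRect((P*1e3).astype(np.float32));c=np.array(c)/1e3
    m=P.mean(0);w,V=np.linalg.eigh(np.cov((P-m).T));d=V[:,1]
    L=(P-m)@d
    return m,c,np.degrees(np.arctan2(d[1],d[0]))%180,np.sort(s)[::-1]
E
python3 - <<'E'
from h import *
np.set_printoptions(precision=4,suppress=True)
for n in "top","side": viewer.read_camera(n)
H=dict(long_spanner=.010,short_spanner=.010,cutter_head=.036,roller=.030,pad_long=.004,pad_short=.004,pad_cutter=.004,pad_roller=.004,jar=.055)
for n,z in H.items():
    S={}
    for c in "top","side":
        l=spotter.outline_of(c,n); pt=spotter.spot_point(c,n)
        S[c]=pt
        print(n,c,[(round(k["score"],2),[int(x) for x in k["extent"]]) for k in l[:4]],[(round(k["score"],2),np.round(k["at"],1)) for k in pt[:3]])
        if n[:4] in("long","shor","pad_"):
            for k in l[:3]: print("   axis",*axis(c,k["region"],z))
    print("  ",[ (P.round(4),e.round(4)) for a in S["top"][:2] for b in S["side"][:2] for P,e in [tri(a["at"],b["at"])]])
print(state()["time"])
E
```

```text
long_spanner top [(0.95, [90, 206, 24, 69]), (0.66, [279, 211, 65, 38]), (0.63, [179, 289, 40, 69])] [(0.81, array([311.8, 232.1])), (0.64, array([101.7, 239.7])), (0.56, array([203.7, 329.2]))]
   axis [0.4069 0.5587] [0.4094 0.558 ] 175.81316056474503 [145.7064  39.1259]
   axis [0.4445 0.0957] [0.445  0.0958] 69.15037307121078 [146.2123  37.0242]
   axis [0.2293 0.3334] [0.2306 0.3339] 23.89252687653257 [145.7659  35.4386]
long_spanner side [(0.9, [197, 348, 82, 45]), (0.77, [350, 313, 80, 20]), (0.65, [311, 227, 54, 30])] [(0.98, array([237.4, 375.6])), (0.85, array([339.8, 244.1])), (0.68, array([392., 327.]))]
   axis [0.4065 0.5608] [0.4092 0.5608] 176.05076353255552 [151.8372  41.6217]
   axis [0.2294 0.3382] [0.2298 0.3364] 24.36912805287028 [146.9536  46.3153]
   axis [0.4431 0.1021] [0.4417 0.0989] 68.93632838917635 [157.0227  50.9384]
   [(array([ 0.5819,  0.16  , -0.4078]), np.float64(0.2379)), (array([0.4391, 0.0976, 0.001 ]), np.float64(0.0041)), (array([0.414 , 0.5604, 0.0007]), np.float64(0.0002)), (array([0.3393, 0.4567, 0.229 ]), np.float64(0.1128))]
short_spanner 
[... 2707 characters left out ...]
)] [(0.97, array([206.5, 164.7]))]
   axis [0.5909 0.3312] [0.5908 0.331 ] 100.52453614219033 [86.2535 84.2824]
pad_roller side [(0.97, [210, 265, 45, 27])] [(0.74, array([228.8, 279.4])), (0.21, array([358.5, 173.2]))]
   axis [0.5879 0.3284] [0.5904 0.3297] 133.0274039611221 [88.639  86.0098]
   [(array([0.5864, 0.3353, 0.0038]), np.float64(0.0017)), (array([0.4314, 0.2567, 0.2708]), np.float64(0.1882))]
jar top [(0.63, [349, 165, 21, 20])] [(0.82, array([356.8, 180.5])), (0.67, array([310.9, 227.7]))]
jar side [(0.69, [307, 192, 14, 25])] [(0.53, array([314.2, 213.3]))]
   [(array([ 0.5554, -0.0008,  0.0112]), np.float64(0.0049)), (array([0.4658, 0.1119, 0.079 ]), np.float64(0.0608))]
2.0
```

```bash
cat >> h.py <<'E'
def mask(im,box,kind):
    x,y,w,h=box;K=4
    c=cv2.resize(im[y:y+h,x:x+w],None,fx=K,fy=K,interpolation=cv2.INTER_CUBIC)
    hsv=cv2.cvtColor(c,cv2.COLOR_RGB2HSV).astype(int);H,S,V=hsv[...,0],hsv[...,1],hsv[...,2]
    m={"yellow":(H>20)&(H<36)&(S>140)&(V>80),"orange":(H<20)&(S>140)&(V>80),"red":((H<8)|(H>172))&(S>130)&(V>60),
       "black":V<60,"steel":(S<60)&(V>135),"teal":(H>75)&(H<100)&(S>90)&(V>50)}[kind].astype(np.uint8)
    n,l,st,_=cv2.connectedComponentsWithStats(m)
    m=l==1+np.argmax(st[1:,4]); v,u=np.nonzero(m)
    return c,m,np.c_[(u+.5)/K-.5+x,(v+.5)/K-.5+y]
def fit(cam,uv,z):
    P=onplane(cam,uv,z)[:,:2];m=P.mean(0);V=np.linalg.eigh(np.cov((P-m).T))[1];d=V[:,1]
    c,s,a=cv2.minAreaRect((P*1e3).astype(np.float32))
    return np.round(m,4),np.round(np.array(c)/1e3,4),round(float(np.degrees(np.arctan2(d[1],d[0]))%180),1),np.round(np.sort(s)[::-1],1)
E
python3 - <<'E'
from h import *
ims={n:viewer.read_camera(n) for n in("top","side")}
B=dict(long=("steel",.010,(270,200,85,55),(305,220,70,40)),short=("steel",.010,(270,115,65,30),(230,210,45,32)),
 hub=("steel",.036,(395,127,18,18),(290,175,25,20)),cutter=("teal",.014,(383,120,40,38),(287,174,32,30)),
 roller=("orange",.03,(490,152,36,36),(345,152,30,26)),plong=("yellow",.004,(158,220,85,45),(268,272,70,64)),
 pshort=("yellow",.004,(376,215,70,42),(360,190,35,32)),pcut=("yellow",.004,(478,216,54,54),(385,165,50,28)),
 prol=("yellow",.004,(182,136,52,52),(205,258,55,40)),jar=("red",.055,(345,160,32,32),(303,190,28,18)))
tiles=[]
for n,(k,z,bt,bs) in B.items():
    C={}
    for c,b in("top",bt),("side",bs):
        cr,m,uv=mask(ims[c],b,k); C[c]=uv.mean(0)
        print(n,c,C[c].round(1),*fit(c,uv,z))
        o=cr.copy();cn=cv2.findContours(m.astype(np.uint8),0,1)[0];cv2.drawContours(o,cn,-1,(255,0,255),1)
        t=np.zeros((190,160,3),np.uint8);f=min(160/o.shape[1],95/o.shape[0]);o=cv2.resize(o,None,fx=f,fy=f);t=np.zeros((95,160,3),np.uint8);t[:o.shape[0],:o.shape[1]]=o[:95,:160];tiles.append(t)
    P,e=tri(C["top"],C["side"]);print("   tri",P.round(4),e.round(4))
rows=[np.hstack(tiles[i:i+4]) for i in range(0,20,4)]
cv2.imwrite("pics/seg.png",np.vstack(rows)[:,:,::-1])
M=R.from_rotvec(state()["ee_rot"]).as_matrix();print(M.round(3))
E
```

```text
long top [312.  228.1] [0.4452 0.0966] [0.4455 0.0968] 68.4 [137.7  28.8]
long side [338.3 239.9] [0.4458 0.0951] [0.4449 0.0923] 68.2 [146.7  35.2]
   tri [0.4454 0.0967 0.0105] 0.0007
short top [301.2 130.2] [0.6666 0.1237] [0.6668 0.1235] 92.2 [81.9 18.6]
short side [252.1 225.5] [0.6667 0.121 ] [0.6667 0.1191] 92.5 [103.2  27. ]
   tri [0.6658 0.1235 0.0112] 0.0009
hub top [404.3 136.1] [ 0.6493 -0.104 ] [ 0.649  -0.1041] 36.0 [25.8 25.2]
hub side [302.5 182.9] [ 0.6483 -0.1081] [ 0.6487 -0.1087] 116.8 [33.9 33.5]
   tri [ 0.6475 -0.1041  0.0379] 0.0025
cutter top [394.8 144. ] [ 0.6371 -0.0864] [ 0.6375 -0.0862] 34.9 [23.  11.8]
cutter side [303.  191.6] [ 0.6433 -0.1003] [ 0.6454 -0.1025] 21.8 [54.4 51.5]
   tri [ 0.635  -0.0851  0.0218] 0.0001
roller top [508.3 169.8] [ 0.5782 -0.3345] [ 0.5799 -0.3371] 171.7 [41.6 39.9]
roller side [358.5 165.5] [ 0.5649 -0.3063] [ 0.5676 -0.3115] 112.5 [116.9  44.8]
   tri [ 0.5803 -0.3403  0.0151] 0.0028
plong top [187.3 244.2] [0.4062 0.3709] [0.4063 0.3702] 55.8 [10.9  6.1]
plong side [301.4 304.2] [0.4098 0.345 ] [0.4105 0.3402] 97.8 [149.6  36.6]
   tri [0.402  0.3662 0.0201] 0.0062
pshort top [407.6 235.9] [ 0.4314 -0.1156] [ 0.4314 -0.1156] nan [0. 0.]
pshort side [378.2 205.7] [ 0.4316 -0.1257] [ 0.4321 -0.1278] 100.3 [105.9  29.4]
   tri [ 0.4295 -0.1151  0.0089] 0.003h.py:33: RuntimeWarning: Degrees of freedom <= 0 for slice
  P=onplane(cam,uv,z)[:,:2];m=P.mean(0);V=np.linalg.eigh(np.cov((P-m).T))[1];d=V[:,1]
  c *= np.true_divide(1, fact)
  c *= np.true_divide(1, fact)
Traceback (most recent call last):
  File "h.py", line 30, in mask
    m=l==1+np.argmax(st[1:,4]); v,u=np.nonzero(m)
           ~~~~~~~~~^^^^^^^^^^
ValueError: attempt to get argmax of an empty sequence
```

```bash
python3 - <<'E'
s=open('h.py').read()
a=s.index('    m={"yellow"');b=s.index('    n,l,st')
s=s[:a]+'''    f=lambda g:cv2.threshold(np.clip(g,0,255).astype(np.uint8),0,1,cv2.THRESH_OTSU)[1]
    r,g,b=[c[...,i].astype(int) for i in range(3)]
    m={"yellow":lambda:f(g-b),"orange":lambda:f(r-b),"red":lambda:f(r-g),"steel":lambda:f(c.min(2).astype(int)),"teal":lambda:f(g-r)}[kind]()
'''+s[b:]
open('h.py','w').write(s)
E
cat > meas.py <<'E'
from h import *
ims={n:viewer.read_camera(n) for n in("top","side")}
B=dict(long=("steel",.010,(270,200,85,55),(305,220,70,40)),short=("steel",.010,(270,115,65,30),(230,210,45,32)),
 hub=("steel",.036,(395,127,18,18),(290,175,25,20)),cutter=("teal",.014,(383,120,40,38),(287,174,32,30)),
 roller=("orange",.03,(490,152,36,36),(345,152,30,26)),plong=("yellow",.004,(158,220,85,45),(268,272,70,64)),
 pshort=("yellow",.004,(376,215,70,42),(360,190,35,32)),pcut=("yellow",.004,(478,216,54,54),(385,165,50,28)),
 prol=("yellow",.004,(182,136,52,52),(205,258,55,40)),jar=("red",.055,(345,160,32,32),(303,190,28,18)))
tiles=[]
for n,(k,z,bt,bs) in B.items():
    C={}
    for c,b in("top",bt),("side",bs):
        cr,m,uv=mask(ims[c],b,k); C[c]=uv.mean(0)
        print(n,c,C[c].round(1),*fit(c,uv,z))
        o=cr.copy();cn=cv2.findContours(m.astype(np.uint8),0,1)[0];cv2.drawContours(o,cn,-1,(255,0,255),1)
        f=min(200/o.shape[1],119/o.shape[0]);o=cv2.resize(o,None,fx=f,fy=f);t=np.zeros((119,200,3),np.uint8);t[:o.shape[0],:o.shape[1]]=o[:119,:200];tiles.append(t)
    P,e=tri(C["top"],C["side"]);print("   tri",P.round(4),e.round(4))
rows=[np.hstack(tiles[i:i+4]) for i in range(0,20,4)]
cv2.imwrite("pics/seg.png",np.vstack(rows)[:,:,::-1])
M=R.from_rotvec(state()["ee_rot"]).as_matrix();print(M.round(3))
E
python3 meas.py
```

```text
long top [311.9 228. ] [0.4454 0.0968] [0.4458 0.0966] 68.2 [144.3  33.7]
long side [338.2 239.9] [0.4459 0.0953] [0.4449 0.0924] 68.3 [145.3  34.5]
   tri [0.4455 0.0969 0.0105] 0.0006
short top [301.1 130.1] [0.6668 0.1241] [0.6667 0.1229] 92.3 [98.5 25.2]
short side [251.9 225.1] [0.6689 0.1188] [0.6722 0.119 ] 129.8 [177.3 115.7]
   tri [0.6657 0.124  0.0125] 0.0006
hub top [405.2 135.4] [ 0.6509 -0.106 ] [ 0.6522 -0.1054] 169.1 [38.  33.1]
hub side [301.7 183.1] [ 0.6503 -0.107 ] [ 0.6471 -0.1   ] 116.7 [135.6  70.4]
   tri [ 0.6504 -0.1062  0.036 ] 0.001
cutter top [401.  140.1] [ 0.6461 -0.1004] [ 0.6488 -0.1033] 23.7 [52.3 51.9]
cutter side [303.1 193. ] [ 0.6388 -0.0927] [ 0.6413 -0.0939] 123.5 [70.6 54.4]
   tri [ 0.6458 -0.1019  0.0091] 0.0035
roller top [509.2 169.2] [ 0.5796 -0.3365] [ 0.5801 -0.3371] 121.5 [47.8 45.7]
roller side [358.6 165.1] [ 0.5661 -0.3093] [ 0.5666 -0.3121] 112.4 [116.8  45.6]
   tri [ 0.5813 -0.3423  0.0155] 0.0033
plong top [199.5 242.4] [0.4106 0.3441] [0.4107 0.3437] 97.9 [147.5  36.1]
plong side [301.5 304.1] [0.4098 0.3449] [0.4104 0.3403] 97
[... 196 characters left out ...]
 100.3 [102.4  28.4]
   tri [ 0.4318 -0.1232  0.0049] 0.0019
pcut top [504.6 243. ] [ 0.4186 -0.331 ] [ 0.4185 -0.3311] 69.9 [55.6 55.2]
pcut side [408.4 178.3] [ 0.4174 -0.3352] [ 0.4179 -0.3355] 134.2 [56.8 54.8]
   tri [ 0.4173 -0.3307  0.0057] 0.0024
prol top [208.  162.2] [0.5914 0.3317] [0.5912 0.3319] 117.2 [47.4 47. ]
prol side [229.2 277.1] [0.5913 0.3279] [0.5916 0.3273] 137.3 [47.1 46.4]
   tri [0.59   0.3309 0.0063] 0.0017
jar top [360.5 175.2] [ 0.556  -0.0059] [ 0.556  -0.0057] 137.0 [34.5 34.3]
jar side [316.3 198.6] [0.5502 0.0017] [0.5501 0.0027] 117.4 [61.5 34.7]
   tri [ 0.5558 -0.0067  0.0504] 0.0024
[[ 0.948  0.317 -0.   ]
 [ 0.317 -0.948 -0.   ]
 [-0.     0.    -1.   ]]
```

View pics/seg.png

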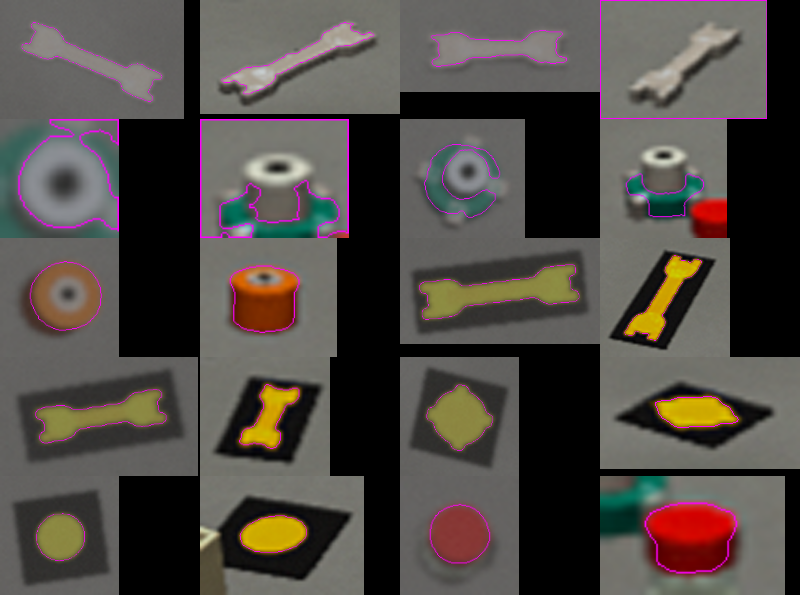

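Measured from the top and side views together:

| Item | Position (m) | Axis |
|---|---|---|
| Long spanner | (.4455, .0967) | 68.2° |
| Short spanner | (.6667, .1238) | 92.3° |
| Cutter hub | (.649, -.104) | – |
| Roller | (.580, -.337) | – |
| pad_long | (.4108, .344) | 97.9° |
| pad_short | (.4328, -.123) | 100.4° |
| pad_cutter | (.4185, -.331) | – |
| pad_roller | (.5912, .3318) | – |

The crop tiles confirm that the parts I chose are the bare steel spanners, the teal cutter with its hub and the orange roller. I'll start with the cutter.

Request:
step_arm(plan=[{"x":0.15,"y":0.17,"rz":0.087},{"x":0.3,"y":0.34,"rz":0.174},{"x":0.45,"y":0.51,"rz":0.26},{"x":0.6,"y":0.68,"rz":0.347},{"x":0.74,"y":0.85,"rz":0.434}], jaw=0, force=30)

```text
schema error: expected keys x, y, z, rx, ry, rz
```

Request:
step_arm(plan=[{"x":0.15,"y":0.17,"z":0,"rx":0,"ry":0,"rz":0.087},{"x":0.3,"y":0.34,"z":0,"rx":0,"ry":0,"rz":0.174},{"x":0.45,"y":0.51,"z":0,"rx":0,"ry":0,"rz":0.26},{"x":0.6,"y":0.68,"z":0,"rx":0,"ry":0,"rz":0.347},{"x":0.74,"y":0.85,"z":0,"rx":0,"ry":0,"rz":0.434}], jaw=0, force=30)

```text
time: 2.82
eef_pos: [0.3179, -0.4881, 0.4049]
ee_rot: [2.596, 1.769, 0.0]
force: [0.2, -0.1, 0.4]
gripper_width: 0.0918
gripper_force: 0.0
```

Request:
step_arm(plan=[{"x":0.24,"y":0.28,"z":0,"rx":0,"ry":0,"rz":0},{"x":0.48,"y":0.56,"z":-0.1,"rx":0,"ry":0,"rz":0},{"x":0.73,"y":0.85,"z":-0.2,"rx":0,"ry":0,"rz":0}])

```text
time: 3.2
eef_pos: [0.4274, -0.3604, 0.3748]
ee_rot: [2.601, 1.76, 0.0]
force: [0.0, 0.0, -0.2]
gripper_width: 0.0921
gripper_force: 0.0
```

Request:
step_arm(plan=[{"x":0.24,"y":0.28,"z":-0.1,"rx":0,"ry":0,"rz":0},{"x":0.48,"y":0.56,"z":-0.2,"rx":0,"ry":0,"rz":0},{"x":0.73,"y":0.85,"z":-0.3,"rx":0,"ry":0,"rz":0}])

```text
time: 3.58
eef_pos: [0.5371, -0.2329, 0.3295]
ee_rot: [2.601, 1.76, 0.0]
force: [0.8, -0.1, 0.4]
gripper_width: 0.0918
gripper_force: 0.0
```

Request:
step_arm(plan=[{"x":0.25,"y":0.28,"z":0,"rx":0,"ry":0,"rz":0},{"x":0.5,"y":0.56,"z":0,"rx":0,"ry":0,"rz":0},{"x":0.747,"y":0.861,"z":0,"rx":0,"ry":0,"rz":0},{"x":0.747,"y":0.861,"z":0,"rx":0,"ry":0,"rz":0}])

```text
time: 4.08
eef_pos: [0.6503, -0.0988, 0.3297]
ee_rot: [-2.592, -1.772, -0.005]
force: [-0.6, 0.1, -0.5]
gripper_width: 0.092
gripper_force: 0.0
```

```bash
python3 -c "
from h import *
for i in range(3):
    viewer.read_camera('top');s=state();print(s['eef_pos'].round(4),s['ee_rot'].round(3),s['time'])"
```

```text
[ 0.649  -0.102   0.3294] [-2.596e+00 -1.767e+00 -1.000e-03] 4.125
[ 0.6483 -0.1043  0.3293] [-2.600e+00 -1.764e+00  1.000e-03] 4.175
[ 0.6478 -0.1057  0.3294] [ 2.602e+00  1.761e+00 -2.000e-03] 4.225
```

Request:
step_arm(plan=[{"x":0,"y":0,"z":-0.15,"rx":0,"ry":0,"rz":0},{"x":0,"y":0,"z":-0.35,"rx":0,"ry":0,"rz":0},{"x":0,"y":0,"z":-0.5,"rx":0,"ry":0,"rz":0},{"x":0,"y":0,"z":-0.5,"rx":0,"ry":0,"rz":0},{"x":0,"y":0,"z":-0.5,"rx":0,"ry":0,"rz":0},{"x":0,"y":0,"z":-0.5,"rx":0,"ry":0,"rz":0}])

```text
time: 4.97
eef_pos: [0.6487, -0.1049, 0.256]
ee_rot: [2.6, 1.761, 0.002]
force: [-0.2, -0.0, -0.9]
gripper_width: 0.0922
gripper_force: 0.0
```

Request:
step_arm(plan=[{"x":0,"y":0,"z":-0.1,"rx":0,"ry":0,"rz":0},{"x":0,"y":0,"z":-0.2,"rx":0,"ry":0,"rz":0},{"x":0,"y":0,"z":-0.28,"rx":0,"ry":0,"rz":0},{"x":0,"y":0,"z":-0.32,"rx":0,"ry":0,"rz":0},{"x":0,"y":0,"z":-0.32,"rx":0,"ry":0,"rz":0},{"x":0,"y":0,"z":-0.32,"rx":0,"ry":0,"rz":0}])

```text
time: 5.72
eef_pos: [0.6485, -0.1048, 0.2071]
ee_rot: [2.601, 1.762, 0.001]
force: [1.0, 0.1, -0.3]
gripper_width: 0.0921
gripper_force: 0.0
```

Request:
step_arm(plan=[{"x":0,"y":0,"z":0,"rx":0,"ry":0,"rz":0},{"x":0,"y":0,"z":0,"rx":0,"ry":0,"rz":0},{"x":0,"y":0,"z":0,"rx":0,"ry":0,"rz":0},{"x":0,"y":0,"z":0,"rx":0,"ry":0,"rz":0},{"x":0,"y":0,"z":0,"rx":0,"ry":0,"rz":0},{"x":0,"y":0,"z":0,"rx":0,"ry":0,"rz":0}], jaw=1, force=30)

```text
time: 6.48
eef_pos: [0.6482, -0.1048, 0.2067]
ee_rot: [2.601, 1.762, -0.0]
force: [0.9, 0.7, 0.3]
gripper_width: 0.034
gripper_force: 0.0
```

Request:
step_arm(plan=[{"x":0,"y":0,"z":0,"rx":0,"ry":0,"rz":0},{"x":0,"y":0,"z":0,"rx":0,"ry":0,"rz":0},{"x":0,"y":0,"z":0,"rx":0,"ry":0,"rz":0}])

```text
time: 6.85
eef_pos: [0.6482, -0.1048, 0.2067]
ee_rot: [2.601, 1.762, 0.0]
force: [1.0, 0.2, -0.8]
gripper_width: 0.0293
gripper_force: 30.0
```

Request:
step_arm(plan=[{"x":0,"y":0,"z":0.15,"rx":0,"ry":0,"rz":0},{"x":0,"y":0,"z":0.4,"rx":0,"ry":0,"rz":0},{"x":-0.15,"y":-0.15,"z":0.55,"rx":0,"ry":0,"rz":0},{"x":-0.35,"y":-0.35,"z":0.55,"rx":0,"ry":0,"rz":0},{"x":-0.55,"y":-0.55,"z":0.55,"rx":0,"ry":0,"rz":0},{"x":-0.77,"y":-0.754,"z":0.55,"rx":0,"ry":0,"rz":0}])

```text
time: 7.6
eef_pos: [0.5318, -0.2187, 0.2906]
ee_rot: [2.6, 1.762, 0.001]
force: [-0.3, -0.4, -2.7]
gripper_width: 0.029
gripper_force: 30.0
```

Request:
step_arm(plan=[{"x":-0.2,"y":-0.2,"z":0,"rx":0,"ry":0,"rz":0},{"x":-0.4,"y":-0.4,"z":0,"rx":0,"ry":0,"rz":0},{"x":-0.6,"y":-0.6,"z":0,"rx":0,"ry":0,"rz":0},{"x":-0.71,"y":-0.7,"z":0,"rx":0,"ry":0,"rz":0},{"x":-0.76,"y":-0.754,"z":0,"rx":0,"ry":0,"rz":0},{"x":-0.76,"y":-0.754,"z":-0.1,"rx":0,"ry":0,"rz":0},{"x":-0.76,"y":-0.754,"z":-0.2,"rx":0,"ry":0,"rz":0},{"x":-0.76,"y":-0.754,"z":-0.3,"rx":0,"ry":0,"rz":0},{"x":-0.76,"y":-0.754,"z":-0.3,"rx":0,"ry":0,"rz":0},{"x":-0.76,"y":-0.754,"z":-0.3,"rx":0,"ry":0,"rz":0}])

```text
time: 8.85
eef_pos: [0.4191, -0.3307, 0.244]
ee_rot: [-2.6, -1.763, -0.0]
force: [0.6, 0.3, -3.1]
gripper_width: 0.029
gripper_force: 30.0
```

Request:
step_arm(plan=[{"x":0,"y":0,"z":-0.08,"rx":0,"ry":0,"rz":0},{"x":0,"y":0,"z":-0.14,"rx":0,"ry":0,"rz":0},{"x":0,"y":0,"z":-0.18,"rx":0,"ry":0,"rz":0},{"x":0,"y":0,"z":-0.2,"rx":0,"ry":0,"rz":0},{"x":0,"y":0,"z":-0.21,"rx":0,"ry":0,"rz":0},{"x":0,"y":0,"z":-0.22,"rx":0,"ry":0,"rz":0},{"x":0,"y":0,"z":-0.22,"rx":0,"ry":0,"rz":0},{"x":0,"y":0,"z":-0.22,"rx":0,"ry":0,"rz":0}])

```text
time: 9.85
eef_pos: [0.4188, -0.331, 0.2114]
ee_rot: [2.601, 1.762, 0.0]
force: [-1.1, 0.1, -2.4]
gripper_width: 0.0294
gripper_force: 30.0
```

Force is -2.4 N, so the cutter's weight is still on the gripper. I'll go down another 1 mm and read again.

Request:
step_arm(plan=[{"x":0,"y":0,"z":-0.004,"rx":0,"ry":0,"rz":0},{"x":0,"y":0,"z":-0.007,"rx":0,"ry":0,"rz":0},{"x":0,"y":0,"z":-0.007,"rx":0,"ry":0,"rz":0}])

```text
time: 10.22
eef_pos: [0.4188, -0.331, 0.2106]
ee_rot: [2.601, 1.762, -0.0]
force: [-2.2, 0.9, 4.7]
gripper_width: 0.0289
gripper_force: 30.0
```

Request:
step_arm(plan=[{"x":0,"y":0,"z":0,"rx":0,"ry":0,"rz":0},{"x":0,"y":0,"z":0,"rx":0,"ry":0,"rz":0},{"x":0,"y":0,"z":0,"rx":0,"ry":0,"rz":0},{"x":0,"y":0,"z":0,"rx":0,"ry":0,"rz":0},{"x":0,"y":0,"z":0,"rx":0,"ry":0,"rz":0}], jaw=0)

```text
time: 10.85
eef_pos: [0.4187, -0.331, 0.2101]
ee_rot: [2.601, 1.762, 0.0]
force: [-0.3, -0.5, 0.3]
gripper_width: 0.0771
gripper_force: 0.0
```

Request:
step_arm(plan=[{"x":0,"y":0,"z":0.1,"rx":0,"ry":0,"rz":0},{"x":0,"y":0,"z":0.3,"rx":0,"ry":0,"rz":0},{"x":0.1,"y":0,"z":0.5,"rx":0,"ry":0,"rz":0},{"x":0.4,"y":0,"z":0.6,"rx":0,"ry":0,"rz":0},{"x":0.7,"y":-0.02,"z":0.6,"rx":0,"ry":0,"rz":0},{"x":0.9,"y":-0.04,"z":0.6,"rx":0,"ry":0,"rz":0},{"x":1,"y":-0.04,"z":0.6,"rx":0,"ry":0,"rz":0}])

```text
time: 11.72
eef_pos: [0.57, -0.3367, 0.301]
ee_rot: [2.6, 1.762, 0.001]
force: [-0.9, -0.3, -0.4]
gripper_width: 0.0917
gripper_force: 0.0
```

Request:
step_arm(plan=[{"x":0.07,"y":0,"z":0,"rx":0,"ry":0,"rz":0},{"x":0.07,"y":0,"z":-0.1,"rx":0,"ry":0,"rz":0},{"x":0.07,"y":0,"z":-0.2,"rx":0,"ry":0,"rz":0},{"x":0.07,"y":0,"z":-0.2,"rx":0,"ry":0,"rz":0},{"x":0.07,"y":0,"z":-0.2,"rx":0,"ry":0,"rz":0},{"x":0.07,"y":0,"z":-0.2,"rx":0,"ry":0,"rz":0}])

```text
time: 12.48
eef_pos: [0.5793, -0.3371, 0.2707]
ee_rot: [2.601, 1.761, 0.001]
force: [-0.1, -0.4, 0.5]
gripper_width: 0.092
gripper_force: 0.0
```

```bash
python3 - <<'E'
from h import *
ims={n:viewer.read_camera(n) for n in("top","side")}
t=cv2.resize(ims["top"][130:280,440:600],None,fx=3,fy=3,interpolation=2);s=cv2.resize(ims["side"][130:230,320:460],None,fx=2.2,fy=2.2,interpolation=2)
o=np.zeros((450,800,3),np.uint8);o[:450,:480]=t;o[:s.shape[0],485:485+s.shape[1]]=s
cv2.imwrite("pics/c1.png",o[:,:,::-1])
print(project("top",[.4185,-.331,.04]),project("side",[.4185,-.331,.04]),state()["eef_pos"])
E
```

```text
[[510.40245412 241.50784811]] [[408.4486649  167.26400965]] [ 0.57930305 -0.33708518  0.27066362]
```

View pics/c1.png

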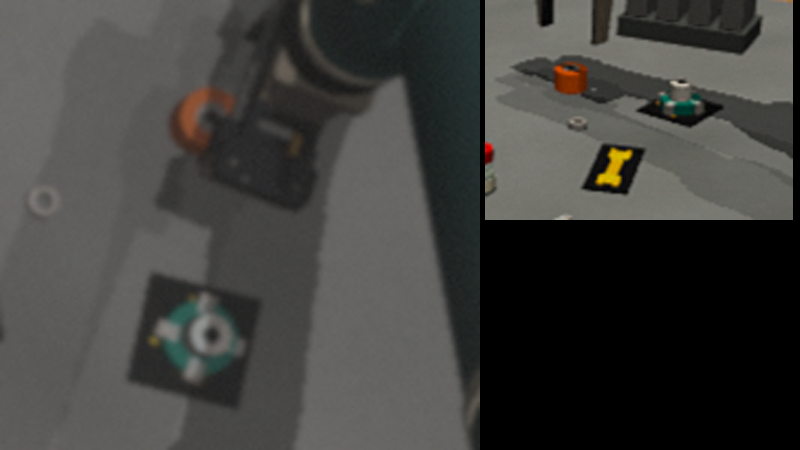

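The cutter's hub is at top-view pixel (510.3,241.3). The pad centre at hub height projects to (510.4,241.5), so it is centred and flat. Next is the roller.

Request:
step_arm(plan=[{"x":0.005,"y":0,"z":-0.15,"rx":0,"ry":0,"rz":0},{"x":0.005,"y":0,"z":-0.3,"rx":0,"ry":0,"rz":0},{"x":0.005,"y":0,"z":-0.4,"rx":0,"ry":0,"rz":0},{"x":0.005,"y":0,"z":-0.45,"rx":0,"ry":0,"rz":0},{"x":0.005,"y":0,"z":-0.47,"rx":0,"ry":0,"rz":0},{"x":0.005,"y":0,"z":-0.47,"rx":0,"ry":0,"rz":0},{"x":0.005,"y":0,"z":-0.47,"rx":0,"ry":0,"rz":0}])

```text
time: 13.45
eef_pos: [0.5802, -0.3371, 0.2004]
ee_rot: [2.6, 1.761, 0.001]
force: [-0.1, 0.1, 0.1]
gripper_width: 0.0918
gripper_force: 0.0
```

Request:
step_arm(plan=[{"x":0,"y":0,"z":0,"rx":0,"ry":0,"rz":0},{"x":0,"y":0,"z":0,"rx":0,"ry":0,"rz":0},{"x":0,"y":0,"z":0,"rx":0,"ry":0,"rz":0},{"x":0,"y":0,"z":0,"rx":0,"ry":0,"rz":0},{"x":0,"y":0,"z":0,"rx":0,"ry":0,"rz":0},{"x":0,"y":0,"z":0,"rx":0,"ry":0,"rz":0},{"x":0,"y":0,"z":0,"rx":0,"ry":0,"rz":0}], jaw=1, force=30)

```text
time: 14.32
eef_pos: [0.58, -0.337, 0.1997]
ee_rot: [2.601, 1.762, 0.0]
force: [0.5, -0.3, -0.6]
gripper_width: 0.0452
gripper_force: 30.0
```

Request:
step_arm(plan=[{"x":0,"y":0,"z":0.15,"rx":0,"ry":0,"rz":0},{"x":0,"y":0,"z":0.4,"rx":0,"ry":0,"rz":0},{"x":0,"y":0,"z":0.7,"rx":0,"ry":0,"rz":0},{"x":0,"y":0.2,"z":0.85,"rx":0,"ry":0,"rz":0},{"x":0,"y":0.45,"z":0.85,"rx":0,"ry":0,"rz":0},{"x":0,"y":0.7,"z":0.85,"rx":0,"ry":0,"rz":0},{"x":0,"y":1,"z":0.85,"rx":0,"ry":0,"rz":0}])

```text
time: 15.2
eef_pos: [0.5797, -0.1863, 0.3288]
ee_rot: [2.601, 1.759, 0.001]
force: [0.4, 0.5, -0.7]
gripper_width: 0.0455
gripper_force: 30.0
```

Request:
step_arm(plan=[{"x":0,"y":0.33,"z":0,"rx":0,"ry":0,"rz":0},{"x":0,"y":0.66,"z":0,"rx":0,"ry":0,"rz":0},{"x":0,"y":1,"z":0,"rx":0,"ry":0,"rz":0}])

```text
time: 15.58
eef_pos: [0.5798, -0.0355, 0.3288]
ee_rot: [2.6, 1.761, 0.002]
force: [0.9, -0.4, -0.8]
gripper_width: 0.0458
gripper_force: 30.0
```

Request:
step_arm(plan=[{"x":0,"y":0.33,"z":0,"rx":0,"ry":0,"rz":0},{"x":0,"y":0.66,"z":0,"rx":0,"ry":0,"rz":0},{"x":0,"y":1,"z":0,"rx":0,"ry":0,"rz":0}])

```text
time: 15.95
eef_pos: [0.5798, 0.1145, 0.3288]
ee_rot: [2.6, 1.761, 0.002]
force: [-0.1, 0.6, -2.3]
gripper_width: 0.0452
gripper_force: 30.0
```

Request:
step_arm(plan=[{"x":0.02,"y":0.33,"z":0,"rx":0,"ry":0,"rz":0},{"x":0.05,"y":0.66,"z":0,"rx":0,"ry":0,"rz":0},{"x":0.075,"y":1,"z":0,"rx":0,"ry":0,"rz":0}])

```text
time: 16.32
eef_pos: [0.5912, 0.2644, 0.3288]
ee_rot: [2.601, 1.761, 0.002]
force: [1.2, 0.6, -1.3]
gripper_width: 0.0454
gripper_force: 30.0
```

Request:
step_arm(plan=[{"x":0,"y":0.25,"z":0,"rx":0,"ry":0,"rz":0},{"x":0,"y":0.4,"z":0,"rx":0,"ry":0,"rz":0},{"x":0,"y":0.46,"z":0,"rx":0,"ry":0,"rz":0},{"x":0,"y":0.46,"z":-0.2,"rx":0,"ry":0,"rz":0},{"x":0,"y":0.46,"z":-0.4,"rx":0,"ry":0,"rz":0},{"x":0,"y":0.46,"z":-0.5,"rx":0,"ry":0,"rz":0},{"x":0,"y":0.46,"z":-0.5,"rx":0,"ry":0,"rz":0},{"x":0,"y":0.46,"z":-0.5,"rx":0,"ry":0,"rz":0}])

```text
time: 17.32
eef_pos: [0.5918, 0.332, 0.2534]
ee_rot: [2.601, 1.761, 0.003]
force: [0.4, -0.1, -0.9]
gripper_width: 0.0458
gripper_force: 30.0
```

Request:
step_arm(plan=[{"x":-0.004,"y":0,"z":-0.1,"rx":0,"ry":0,"rz":0},{"x":-0.004,"y":0,"z":-0.2,"rx":0,"ry":0,"rz":0},{"x":-0.004,"y":0,"z":-0.27,"rx":0,"ry":0,"rz":0},{"x":-0.004,"y":0,"z":-0.3,"rx":0,"ry":0,"rz":0},{"x":-0.004,"y":0,"z":-0.315,"rx":0,"ry":0,"rz":0},{"x":-0.004,"y":0,"z":-0.322,"rx":0,"ry":0,"rz":0},{"x":-0.004,"y":0,"z":-0.328,"rx":0,"ry":0,"rz":0},{"x":-0.004,"y":0,"z":-0.328,"rx":0,"ry":0,"rz":0},{"x":-0.004,"y":0,"z":-0.328,"rx":0,"ry":0,"rz":0}])

```text
time: 18.45
eef_pos: [0.5907, 0.3322, 0.2036]
ee_rot: [2.601, 1.762, 0.001]
force: [-1.6, 0.5, 3.5]
gripper_width: 0.0452
gripper_force: 30.0
```

Request:
step_arm(plan=[{"x":0,"y":0,"z":-0.003,"rx":0,"ry":0,"rz":0},{"x":0,"y":0,"z":-0.003,"rx":0,"ry":0,"rz":0}])

```text
time: 18.7
eef_pos: [0.5907, 0.3322, 0.2036]
ee_rot: [2.601, 1.762, 0.001]
force: [-2.1, -1.0, 7.8]
gripper_width: 0.0454
gripper_force: 30.0
```

Request:
step_arm(plan=[{"x":0,"y":0,"z":0,"rx":0,"ry":0,"rz":0},{"x":0,"y":0,"z":0,"rx":0,"ry":0,"rz":0},{"x":0,"y":0,"z":0,"rx":0,"ry":0,"rz":0},{"x":0,"y":0,"z":0,"rx":0,"ry":0,"rz":0},{"x":0,"y":0,"z":0,"rx":0,"ry":0,"rz":0}], jaw=0)

```text
time: 19.32
eef_pos: [0.5906, 0.332, 0.2024]
ee_rot: [2.601, 1.762, -0.0]
force: [-0.1, 0.2, -0.4]
gripper_width: 0.0914
gripper_force: 0.0
```

Request:
step_arm(plan=[{"x":0,"y":0,"z":0.1,"rx":0,"ry":0,"rz":0},{"x":0,"y":0,"z":0.3,"rx":0,"ry":0,"rz":0},{"x":0,"y":-0.15,"z":0.5,"rx":0,"ry":0,"rz":0},{"x":-0.2,"y":-0.4,"z":0.55,"rx":0,"ry":0,"rz":0},{"x":-0.4,"y":-0.7,"z":0.55,"rx":0,"ry":0,"rz":0},{"x":-0.6,"y":-1,"z":0.55,"rx":0,"ry":0,"rz":0}])

```text
time: 20.08
eef_pos: [0.4998, 0.1809, 0.2863]
ee_rot: [2.6, 1.762, 0.003]
force: [-0.2, -0.5, 0.0]
gripper_width: 0.0916
gripper_force: 0.0
```

Request:
step_arm(plan=[{"x":-0.2,"y":-0.3,"z":-0.1,"rx":0,"ry":0,"rz":0},{"x":-0.37,"y":-0.5,"z":-0.2,"rx":0,"ry":0,"rz":0},{"x":-0.37,"y":-0.57,"z":-0.3,"rx":0,"ry":0,"rz":0},{"x":-0.37,"y":-0.57,"z":-0.3,"rx":0,"ry":0,"rz":0},{"x":-0.37,"y":-0.57,"z":-0.3,"rx":0,"ry":0,"rz":0},{"x":-0.37,"y":-0.57,"z":-0.3,"rx":0,"ry":0,"rz":0}], jaw=0.4)

```text
time: 20.82
eef_pos: [0.4458, 0.0976, 0.2405]
ee_rot: [2.6, 1.764, 0.002]
force: [-0.5, -0.7, 0.2]
gripper_width: 0.0555
gripper_force: 0.0
```

```bash
python3 - <<'E'
from h import *
ims={n:viewer.read_camera(n) for n in("top","side")}
t=cv2.resize(ims["top"][130:280,170:350],None,fx=2.5,fy=2.5,interpolation=2);s=cv2.resize(ims["side"][170:330,190:370],None,fx=1.9,fy=1.9,interpolation=2)
o=np.zeros((450,800,3),np.uint8);o[:375,:450]=t;o[:s.shape[0],455:455+s.shape[1]]=s
cv2.imwrite("pics/c2.png",o[:,:,::-1])
print(project("top",[.5912,.3318,.034]),state()["eef_pos"])
print(fit("top",mask(ims["top"],(182,132,60,60),"orange")[2],.034))
E
```

```text
[[205.57544628 159.07172681]] [0.44546353 0.09728939 0.24029159]
(array([0.5893, 0.3305]), array([0.5895, 0.3305]), 35.7, array([48.2, 47.2]))
```

View pics/c2.png

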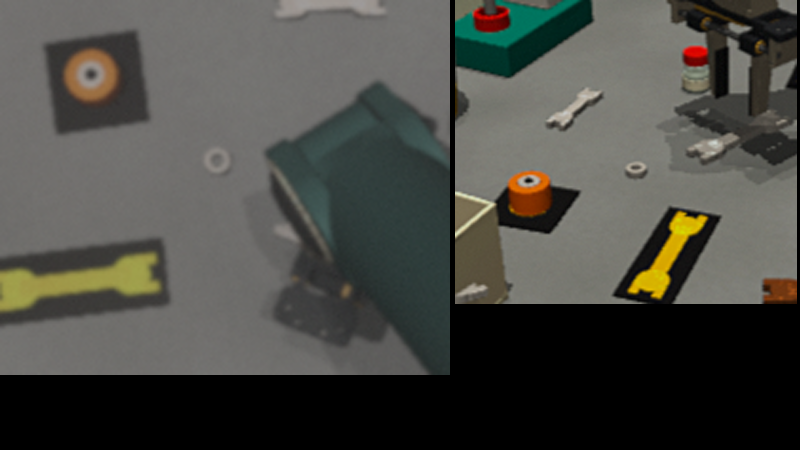

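Roller hub is at top pixel (206.4,159.6) against a predicted (205.6,159.1), so it's within about 2 mm and covers the disc. Now descending on the long spanner.

Request:
step_arm(plan=[{"x":0,"y":0,"z":-0.1,"rx":0,"ry":0,"rz":0},{"x":0,"y":0,"z":-0.2,"rx":0,"ry":0,"rz":0},{"x":0,"y":0,"z":-0.27,"rx":0,"ry":0,"rz":0},{"x":0,"y":0,"z":-0.3,"rx":0,"ry":0,"rz":0},{"x":0,"y":0,"z":-0.316,"rx":0,"ry":0,"rz":0},{"x":0,"y":0,"z":-0.316,"rx":0,"ry":0,"rz":0},{"x":0,"y":0,"z":-0.316,"rx":0,"ry":0,"rz":0}])

```text
time: 21.8
eef_pos: [0.4453, 0.0965, 0.1929]
ee_rot: [2.601, 1.762, 0.001]
force: [-0.5, -0.4, 0.1]
gripper_width: 0.055
gripper_force: 0.0
```

Request:
step_arm(plan=[{"x":0,"y":0,"z":0,"rx":0,"ry":0,"rz":0},{"x":0,"y":0,"z":0,"rx":0,"ry":0,"rz":0},{"x":0,"y":0,"z":0,"rx":0,"ry":0,"rz":0},{"x":0,"y":0,"z":0,"rx":0,"ry":0,"rz":0},{"x":0,"y":0,"z":0,"rx":0,"ry":0,"rz":0},{"x":0,"y":0,"z":0,"rx":0,"ry":0,"rz":0}], jaw=1, force=40)

```text
time: 22.55
eef_pos: [0.4451, 0.0965, 0.1926]
ee_rot: [2.601, 1.762, -0.0]
force: [-0.7, 0.1, 1.0]
gripper_width: 0.0171
gripper_force: 40.0
```

Request:
step_arm(plan=[{"x":0,"y":0,"z":0.15,"rx":0,"ry":0,"rz":0},{"x":0,"y":0,"z":0.35,"rx":0,"ry":0,"rz":0.03},{"x":0,"y":0.15,"z":0.45,"rx":0,"ry":0,"rz":0.09},{"x":-0.05,"y":0.35,"z":0.45,"rx":0,"ry":0,"rz":0.15},{"x":-0.1,"y":0.6,"z":0.45,"rx":0,"ry":0,"rz":0.21},{"x":-0.13,"y":0.85,"z":0.45,"rx":0,"ry":0,"rz":0.259}])

```text
time: 23.3
eef_pos: [0.4251, 0.2247, 0.2599]
ee_rot: [-2.06, -2.372, 0.001]
force: [0.9, -0.5, -1.0]
gripper_width: 0.0171
gripper_force: 40.0
```

Request:
step_arm(plan=[{"x":-0.03,"y":0.25,"z":0,"rx":0,"ry":0,"rz":0},{"x":-0.07,"y":0.5,"z":0,"rx":0,"ry":0,"rz":0},{"x":-0.1,"y":0.7,"z":0,"rx":0,"ry":0,"rz":0},{"x":-0.1,"y":0.8,"z":0,"rx":0,"ry":0,"rz":0},{"x":-0.1,"y":0.8,"z":0,"rx":0,"ry":0,"rz":0},{"x":-0.1,"y":0.8,"z":-0.1,"rx":0,"ry":0,"rz":0},{"x":-0.1,"y":0.8,"z":-0.2,"rx":0,"ry":0,"rz":0},{"x":-0.1,"y":0.8,"z":-0.2,"rx":0,"ry":0,"rz":0},{"x":-0.1,"y":0.8,"z":-0.2,"rx":0,"ry":0,"rz":0}])

```text
time: 24.42
eef_pos: [0.4107, 0.3438, 0.2299]
ee_rot: [-2.063, -2.369, 0.001]
force: [0.8, 0.1, -1.7]
gripper_width: 0.0171
gripper_force: 40.0
```

```bash
python3 - <<'E'
from h import *
ims={n:viewer.read_camera(n) for n in("top","side")}
s=cv2.resize(ims["side"][180:340,220:420],None,fx=3,fy=3,interpolation=2)
cv2.imwrite("pics/c3.png",s[:,:,::-1]);t=state();print(t["eef_pos"],t["ee_rot"],t["force"])
E
```

```text
[0.41076086 0.34407488 0.23037751] [2.06315067e+00 2.36903081e+00 9.55062323e-04] [ 0.44054813 -0.7875882  -1.76079266]
```

View pics/c3.png

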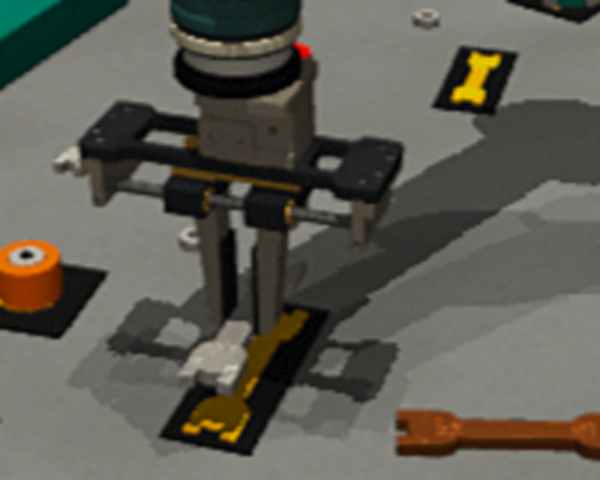

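The side view shows the spanner held level above pad_long and parallel to it. Lowering.

Request:
step_arm(plan=[{"x":0,"y":0,"z":-0.08,"rx":0,"ry":0,"rz":0},{"x":0,"y":0,"z":-0.14,"rx":0,"ry":0,"rz":0},{"x":0,"y":0,"z":-0.18,"rx":0,"ry":0,"rz":0},{"x":0,"y":0,"z":-0.2,"rx":0,"ry":0,"rz":0},{"x":0,"y":0,"z":-0.21,"rx":0,"ry":0,"rz":0},{"x":0,"y":0,"z":-0.217,"rx":0,"ry":0,"rz":0},{"x":0,"y":0,"z":-0.222,"rx":0,"ry":0,"rz":0},{"x":0,"y":0,"z":-0.222,"rx":0,"ry":0,"rz":0},{"x":0,"y":0,"z":-0.222,"rx":0,"ry":0,"rz":0}])

```text
time: 25.65
eef_pos: [0.4107, 0.344, 0.1969]
ee_rot: [2.063, 2.369, 0.0]
force: [-0.1, -0.2, -1.8]
gripper_width: 0.0175
gripper_force: 40.0
```

Request:
step_arm(plan=[{"x":0,"y":0,"z":-0.003,"rx":0,"ry":0,"rz":0},{"x":0,"y":0,"z":-0.003,"rx":0,"ry":0,"rz":0}])

```text
time: 25.9
eef_pos: [0.4106, 0.3441, 0.1966]
ee_rot: [2.063, 2.369, 0.0]
force: [-0.2, -1.1, 3.3]
gripper_width: 0.0175
gripper_force: 40.0
```

Request:
step_arm(plan=[{"x":0,"y":0,"z":0,"rx":0,"ry":0,"rz":0},{"x":0,"y":0,"z":0,"rx":0,"ry":0,"rz":0},{"x":0,"y":0,"z":0,"rx":0,"ry":0,"rz":0},{"x":0,"y":0,"z":0,"rx":0,"ry":0,"rz":0}], jaw=0.4)

```text
time: 26.4
eef_pos: [0.4106, 0.344, 0.1963]
ee_rot: [-2.063, -2.369, -0.0]
force: [0.1, 0.5, -1.0]
gripper_width: 0.0542
gripper_force: 0.0
```

Request:
step_arm(plan=[{"x":0,"y":0,"z":0.1,"rx":0,"ry":0,"rz":0},{"x":0,"y":0,"z":0.35,"rx":0,"ry":0,"rz":0},{"x":0,"y":-0.15,"z":0.6,"rx":0,"ry":0,"rz":0},{"x":0.2,"y":-0.35,"z":0.65,"rx":0,"ry":0,"rz":0},{"x":0.5,"y":-0.6,"z":0.65,"rx":0,"ry":0,"rz":0},{"x":0.85,"y":-0.85,"z":0.65,"rx":0,"ry":0,"rz":-0.049}])

```text
time: 27.15
eef_pos: [0.5374, 0.2167, 0.2956]
ee_rot: [2.178, 2.263, 0.003]
force: [0.6, 0.6, 0.1]
gripper_width: 0.0553
gripper_force: 0.0
```

Request:
step_arm(plan=[{"x":0.25,"y":-0.2,"z":0,"rx":0,"ry":0,"rz":0},{"x":0.5,"y":-0.4,"z":-0.1,"rx":0,"ry":0,"rz":0},{"x":0.75,"y":-0.55,"z":-0.2,"rx":0,"ry":0,"rz":0},{"x":0.857,"y":-0.618,"z":-0.3,"rx":0,"ry":0,"rz":0},{"x":0.857,"y":-0.618,"z":-0.4,"rx":0,"ry":0,"rz":0},{"x":0.857,"y":-0.618,"z":-0.4,"rx":0,"ry":0,"rz":0},{"x":0.857,"y":-0.618,"z":-0.4,"rx":0,"ry":0,"rz":0},{"x":0.857,"y":-0.618,"z":-0.4,"rx":0,"ry":0,"rz":0}])

```text
time: 28.15
eef_pos: [0.6647, 0.1261, 0.2348]
ee_rot: [2.175, 2.267, 0.002]
force: [0.7, -0.1, -0.1]
gripper_width: 0.0553
gripper_force: 0.0
```

```bash
python3 - <<'E'
from h import *
ims={n:viewer.read_camera(n) for n in("top","side")}
t=cv2.resize(ims["top"][90:280,150:350],None,fx=2,fy=2,interpolation=2);s=cv2.resize(ims["side"][170:340,190:370],None,fx=2.1,fy=2.1,interpolation=2)
o=np.zeros((400,800,3),np.uint8);o[:380,:400]=t;o[:s.shape[0],405:405+s.shape[1]]=s
cv2.imwrite("pics/c4.png",o[:,:,::-1]);q=state();print(q["eef_pos"],q["ee_rot"])
print(fit("top",mask(ims["top"],(158,215,85,50),"steel")[2],.014))
E
```

```text
[0.66491879 0.12549754 0.23466749] [2.17533645e+00 2.26562585e+00 1.30868492e-03]
(array([0.4224, 0.3414]), array([0.4163, 0.3418]), 83.8, array([187.4, 109.4]))
```

View pics/c4.png

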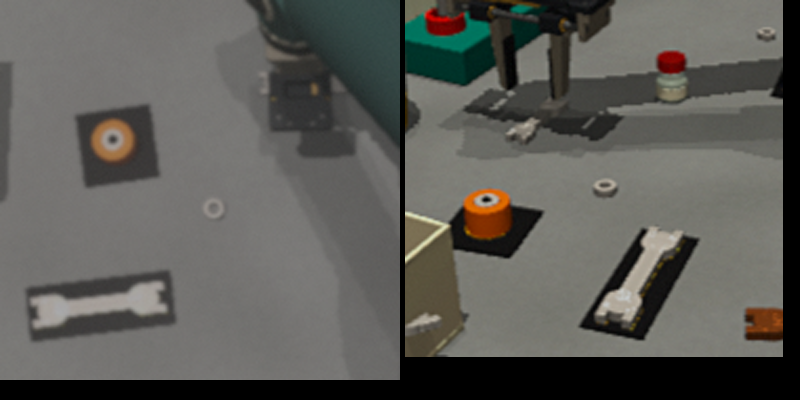

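The long spanner covers its silhouette: it sits at about (98,305) in the crop and no yellow shows. Now down onto the short spanner.

Request:
step_arm(plan=[{"x":0,"y":0,"z":-0.08,"rx":0,"ry":0,"rz":0},{"x":0,"y":0,"z":-0.16,"rx":0,"ry":0,"rz":0},{"x":0,"y":0,"z":-0.22,"rx":0,"ry":0,"rz":0},{"x":0,"y":0,"z":-0.26,"rx":0,"ry":0,"rz":0},{"x":0,"y":0,"z":-0.276,"rx":0,"ry":0,"rz":0},{"x":0,"y":0,"z":-0.276,"rx":0,"ry":0,"rz":0},{"x":0,"y":0,"z":-0.276,"rx":0,"ry":0,"rz":0}])

```text
time: 29.12
eef_pos: [0.6652, 0.1251, 0.1928]
ee_rot: [2.176, 2.265, 0.001]
force: [-0.5, 0.5, 0.3]
gripper_width: 0.0552
gripper_force: 0.0
```

Request:
step_arm(plan=[{"x":0,"y":0,"z":0,"rx":0,"ry":0,"rz":0},{"x":0,"y":0,"z":0,"rx":0,"ry":0,"rz":0},{"x":0,"y":0,"z":0,"rx":0,"ry":0,"rz":0},{"x":0,"y":0,"z":0,"rx":0,"ry":0,"rz":0},{"x":0,"y":0,"z":0,"rx":0,"ry":0,"rz":0},{"x":0,"y":0,"z":0,"rx":0,"ry":0,"rz":0}], jaw=1, force=40)

```text
time: 29.88
eef_pos: [0.6651, 0.125, 0.1925]
ee_rot: [2.177, 2.265, 0.0]
force: [0.7, 0.2, -0.3]
gripper_width: 0.0132
gripper_force: 40.0
```

Request:
step_arm(plan=[{"x":0,"y":0,"z":0.15,"rx":0,"ry":0,"rz":0},{"x":0,"y":0,"z":0.4,"rx":0,"ry":0,"rz":0},{"x":-0.2,"y":0,"z":0.65,"rx":0,"ry":0,"rz":0},{"x":-0.45,"y":0,"z":0.7,"rx":0,"ry":0,"rz":0},{"x":-0.75,"y":-0.1,"z":0.7,"rx":0,"ry":0,"rz":0},{"x":-1,"y":-0.3,"z":0.7,"rx":0,"ry":0,"rz":0}])

```text
time: 30.62
eef_pos: [0.5133, 0.0809, 0.2991]
ee_rot: [2.172, 2.268, 0.002]
force: [0.4, -1.1, -0.6]
gripper_width: 0.0132
gripper_force: 40.0
```

Request:
step_arm(plan=[{"x":-0.2,"y":-0.2,"z":0,"rx":0,"ry":0,"rz":0.02},{"x":-0.4,"y":-0.45,"z":0,"rx":0,"ry":0,"rz":0.04},{"x":-0.55,"y":-0.72,"z":0,"rx":0,"ry":0,"rz":0.071},{"x":-0.55,"y":-1,"z":0,"rx":0,"ry":0,"rz":0.071}])

```text
time: 31.12
eef_pos: [0.431, -0.0708, 0.2987]
ee_rot: [2.008, 2.415, -0.002]
force: [0.9, -0.2, -0.4]
gripper_width: 0.0136
gripper_force: 40.0
```

Request:
step_arm(plan=[{"x":0,"y":-0.2,"z":0,"rx":0,"ry":0,"rz":0},{"x":0,"y":-0.3,"z":0,"rx":0,"ry":0,"rz":0},{"x":0,"y":-0.346,"z":-0.1,"rx":0,"ry":0,"rz":0},{"x":0,"y":-0.346,"z":-0.3,"rx":0,"ry":0,"rz":0},{"x":0,"y":-0.346,"z":-0.45,"rx":0,"ry":0,"rz":0},{"x":0,"y":-0.346,"z":-0.45,"rx":0,"ry":0,"rz":0},{"x":0,"y":-0.346,"z":-0.45,"rx":0,"ry":0,"rz":0},{"x":0,"y":-0.346,"z":-0.45,"rx":0,"ry":0,"rz":0}])

```text
time: 32.12
eef_pos: [0.433, -0.1217, 0.2307]
ee_rot: [2.009, 2.413, 0.001]
force: [0.9, 0.3, -1.1]
gripper_width: 0.0131
gripper_force: 40.0
```

Request:
step_arm(plan=[{"x":-0.002,"y":0,"z":-0.08,"rx":0,"ry":0,"rz":0},{"x":-0.002,"y":0,"z":-0.14,"rx":0,"ry":0,"rz":0},{"x":-0.002,"y":0,"z":-0.18,"rx":0,"ry":0,"rz":0},{"x":-0.002,"y":0,"z":-0.2,"rx":0,"ry":0,"rz":0},{"x":-0.002,"y":0,"z":-0.213,"rx":0,"ry":0,"rz":0},{"x":-0.002,"y":0,"z":-0.22,"rx":0,"ry":0,"rz":0},{"x":-0.002,"y":0,"z":-0.225,"rx":0,"ry":0,"rz":0},{"x":-0.002,"y":0,"z":-0.225,"rx":0,"ry":0,"rz":0},{"x":-0.002,"y":0,"z":-0.225,"rx":0,"ry":0,"rz":0}])

```text
time: 33.25
eef_pos: [0.4323, -0.1219, 0.1964]
ee_rot: [2.01, 2.414, 0.0]
force: [-0.9, -0.4, 1.6]
gripper_width: 0.0133
gripper_force: 40.0
```

Request:
step_arm(plan=[{"x":0,"y":0,"z":-0.003,"rx":0,"ry":0,"rz":0},{"x":0,"y":0,"z":-0.003,"rx":0,"ry":0,"rz":0}])

```text
time: 33.5
eef_pos: [0.4323, -0.1218, 0.1963]
ee_rot: [2.01, 2.414, -0.001]
force: [-2.0, 0.9, 8.6]
gripper_width: 0.0133
gripper_force: 40.0
```

Contact is firm. I'll release, rise and swing clear to check.

Request:
step_arm(plan=[{"x":0,"y":0,"z":0,"rx":0,"ry":0,"rz":0},{"x":0,"y":0,"z":0,"rx":0,"ry":0,"rz":0},{"x":0,"y":0,"z":0,"rx":0,"ry":0,"rz":0},{"x":0,"y":0,"z":0,"rx":0,"ry":0,"rz":0}], jaw=0.4)

```text
time: 34.0
eef_pos: [0.4322, -0.1219, 0.1957]
ee_rot: [-2.01, -2.414, -0.0]
force: [0.2, -0.0, 0.3]
gripper_width: 0.0516
gripper_force: 0.0
```

Request:
step_arm(plan=[{"x":0,"y":0,"z":0.1,"rx":0,"ry":0,"rz":0},{"x":0,"y":0,"z":0.35,"rx":0,"ry":0,"rz":0},{"x":0,"y":0,"z":0.7,"rx":0,"ry":0,"rz":0},{"x":0,"y":0,"z":1,"rx":0,"ry":0,"rz":0}])

```text
time: 34.5
eef_pos: [0.4321, -0.1216, 0.3483]
ee_rot: [2.009, 2.414, 0.001]
force: [-0.1, -0.2, -0.3]
gripper_width: 0.0554
gripper_force: 0.0
```

Request:
step_arm(plan=[{"x":0,"y":-0.3,"z":0.2,"rx":0,"ry":0,"rz":0},{"x":0,"y":-0.65,"z":0.2,"rx":0,"ry":0,"rz":0},{"x":0,"y":-1,"z":0.2,"rx":0,"ry":0,"rz":0}])

```text
time: 34.88
eef_pos: [0.432, -0.2732, 0.3777]
ee_rot: [2.008, 2.413, -0.0]
force: [0.8, -0.6, 0.3]
gripper_width: 0.0551
gripper_force: 0.0
```

Request:
step_arm(plan=[{"x":0,"y":-0.3,"z":0,"rx":0,"ry":0,"rz":0},{"x":0,"y":-0.65,"z":0,"rx":0,"ry":0,"rz":0},{"x":0,"y":-1,"z":0,"rx":0,"ry":0,"rz":0}])

```text
time: 35.25
eef_pos: [0.4319, -0.4233, 0.377]
ee_rot: [2.009, 2.414, 0.001]
force: [0.1, -0.5, -0.8]
gripper_width: 0.0553
gripper_force: 0.0
```

Request:
step_arm(plan=[{"x":-0.2,"y":-0.3,"z":0,"rx":0,"ry":0,"rz":0},{"x":-0.4,"y":-0.65,"z":0,"rx":0,"ry":0,"rz":0},{"x":-0.6,"y":-1,"z":0,"rx":0,"ry":0,"rz":0},{"x":-0.6,"y":-1,"z":0,"rx":0,"ry":0,"rz":0},{"x":-0.6,"y":-1,"z":0,"rx":0,"ry":0,"rz":0}])

```text
time: 35.88
eef_pos: [0.3424, -0.5713, 0.3763]
ee_rot: [2.01, 2.414, 0.002]
force: [0.5, -0.4, 0.4]
gripper_width: 0.0553
gripper_force: 0.0
```

```bash
python3 - <<'E'
from h import *
ims={n:viewer.read_camera(n) for n in("top","side")}
t=ims["top"][110:280,150:560];s=ims["side"][140:340,190:460]
o=np.zeros((590,800,3),np.uint8);t=cv2.resize(t,None,fx=1.9,fy=1.9,interpolation=2);s=cv2.resize(s,None,fx=1.3,fy=1.3,interpolation=2)
o[:t.shape[0],:t.shape[1]]=t;o[325:325+s.shape[0],:s.shape[1]]=s
cv2.imwrite("pics/fin.png",o[:,:,::-1])
print("long",fit("top",mask(ims["top"],(167,231,66,24),"steel")[2],.014),"want .4108 .3440 97.9")
print("short",fit("top",mask(ims["top"],(384,224,54,24),"steel")[2],.014),"want .4328 -.1231 100.4")
print("jar",fit("top",mask(ims["top"],(345,160,32,32),"red")[2],.055),"was .556 -.0059");print(state()["time"])
E
```

```text
long (array([0.411 , 0.3432]), array([0.4112, 0.3435]), 98.0, array([144.7,  34.9])) want .4108 .3440 97.9
short (array([ 0.4331, -0.1232]), array([ 0.433 , -0.1232]), 100.4, array([101.6,  27.8])) want .4328 -.1231 100.4
jar (array([ 0.556 , -0.0059]), array([ 0.5564, -0.0061]), 143.1, array([34.5, 34.5])) was .556 -.0059
35.975
```

View pics/fin.png

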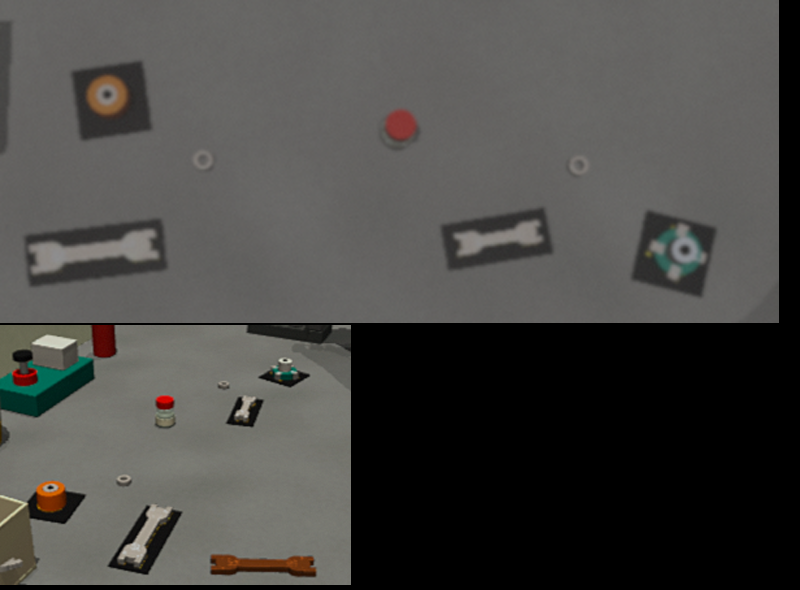

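All four parts lie on their matching pads, each within about 2 mm. The spanners' axes are within 0.1° of their silhouettes. The jar is upright at its original (.556, -.006), and the arm is clear. Handing in.

```bash
python3 -c "
from station import arm
print(arm.hand_in())"
```

```text
the job is handed in; nothing more can be done
None
```

I laid all four parts gently on their matching pads, each within about 2 mm, left the jar standing where it was, and handed the job in at about 36 s; no verdict came back.

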